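# Seat the lens barrel in the lamp bench's V and hold it down

## Task

Take the lens barrel from its wooden rest, lay it in the V of the lamp bench behind the strap, and slide it along the V, in under the strap, until its front end meets the stop in front of the lamp. Then press it down firmly, with some 10 to 15 N and never with brute force, so that it bears on both flanks of the V for someone to tighten the strap, and finish like that: still holding it pressed down, not letting go. Leave the other things on the table where they are.

Things in the scene. Friction and masses are not known exactly. Their poses are not given: they have to be found in the camera images.
- barrel: The lens barrel: plain dark metal cylinder, 44 mm diameter, 160 mm long, about 0.2 kg, glass at both ends (both alike), a 30 mm rubber band round its middle. Origin: centre of the cylinder; x along its axis. It starts lying level on the wooden rest, its middle free for a grasp across it.
- rest: Fixed wooden rest, 170 x 70 mm, x along the barrel on it; origin: centre of its underside. Base 8 mm thick; cross pieces (x = 55 to 77 mm either side, 60 mm wide) carry the barrel 20 mm above the table (its axis at 42 mm) between chocks 26 mm high. Only the base lies between the cross pieces; the barrel lifts straight up.
- bench: Fixed lamp bench. Origin: on the table, midway between its two V saddles; +x along the V towards the lamp. Base 12 mm thick, 100 mm wide, x = -100 to 175 mm. Saddles (x = -68 to -50 and 50 to 68 mm, 64 mm wide, 55 mm high) share a 90 degree V, only the base between them. Grey lamp housing at x = 106 to 170 mm, 80 mm wide, 104 mm high.
- strap (a point): Middle of the strap's underside, bench x = 88, z = 90 mm (axes as the bench's). The steel strap is 20 mm wide along x, 6 mm thick, with screw heads to z = 102 mm, on posts 74 mm apart. A barrel lying in the V with its centre at bench x = -12 mm ends 10 mm short of the strap; seated it passes under with 8 mm to spare.
- stop (a point): Middle of the face of the rigid stop plate that the barrel's front end meets: bench x = 98, z = 60 mm; plate 62 mm wide, up to z = 82 mm.
- home (a point): Where the barrel's centre is when it is seated in the V with its front end on the stop: bench x = 18, y = 0, z = 60 mm; axes as the bench's. The seated height is the same all along the V.
- v_left: The two steel V flanks on the bench's +y side (one per saddle, one contact line), rigid, smooth (the barrel slides easily, friction about 0.2), sloping at 45 degrees, from 2 to 26 mm off the middle. Its frame is the bench's.
- v_right: The two steel V flanks on the bench's -y side, likewise.
- jar: Bystander: closed amber glass jar with a white lid, 72 mm across, 95 mm tall, upright. Origin: centre of its underside.
- can: Bystander: plain aluminium drink can, 62 mm across, 110 mm tall, upright. Origin: centre of its underside.
- flask: Bystander: slim black bottle, 36 mm across, 120 mm tall, upright. Origin: centre of its underside.
- cup: Bystander: orange plastic cup, open, 80 mm across the rim, 90 mm tall, upright. Origin: centre of its underside.
- jarlid: Bystander: white jar lid lying flat, 74 mm across, 12 mm high. Origin: centre of its underside.
- tape: Bystander: cardboard tape roll lying flat, 72 mm across, 20 mm high. Origin: centre of its underside.

How it is judged:
On the way:
1. the barrel is in the V, behind the strap, not yet at the stop (x of barrel in the frame of home between -0.06 and -0.008 m and y of barrel in the frame of home between -0.006 and 0.006 m and z of barrel in the frame of home between -0.004 and 0.006 m and angle between the x axis of barrel and the x axis of bench, either way round below 0.08 rad), for 0.1 s.
At the end, for the whole second after the job is handed in: The barrel lies in the V within 3 mm of touching the stop, within 2.5 mm sideways and in height and 0.03 rad of the V's line, at rest, with the fingers on it and pressing it: more than 3 N on the left flanks and more than 3 N on the right flanks (its own weight gives at most 2 N each) (x of barrel in the frame of home between -0.003 and 0.003 m and y of barrel in the frame of home between -0.0025 and 0.0025 m and z of barrel in the frame of home between -0.0025 and 0.0025 m and angle between the x axis of barrel and the x axis of bench, either way round below 0.03 rad and contact force between barrel and v_left above 3 N and contact force between barrel and v_right above 3 N and contact force between the fingers and barrel above 1 N and linear speed of barrel below 0.01 m/s); the arm keeps its last pose, push and grip.
It fails at once if the barrel is rammed into the V: more than 60 N on the left or the right flanks (contact force between barrel and v_left above 60 N or contact force between barrel and v_right above 60 N).
It fails at once if a bystander is moved by more than 30 mm (distance of any of jar, can, flask, cup, jarlid, tape from where it was at the start of the episode above 0.03 m).
It also fails if it takes over 45 s, if anything falls off the work surface, if the arm or the gripper's body presses on something with over 40 N, if the wrist force passes 120 N, or if a joint passes its speed limit or range.

## Robot

A 7-joint arm with a two-finger parallel gripper is mounted at the origin on the work surface. World frame = base frame: x ahead of the robot, y to its left, z up, the work surface at z = 0. Lengths are in m, angles in rad, forces in N, time in s.
With the tool pointing down it reaches from about 0.4 to 0.875 m from the base axis. Payload 6.5 kg.
Tool frame: the origin (TCP) lies midway between the tips of the shut fingers; the grasp point (between the pads) lies bot.grasp_offset behind it (bot.grasp_offset is the distance from the TCP to the grasp point, in m); z points along the fingers, y is the line along which they close (so a half turn about z gives the same grasp; the last joint's range is limited). The gripper opens to 88 mm and grips with 3 to 60 N. Pads are 18 mm wide; open, the fingers measure 123 mm over their backs; the gripper's body (75 mm by 187 mm) begins 45 mm behind the grasp point.
Start: joints at [1.152, 0.536, -0.004, 1.538, 0.003, 1.067, -0.071], TCP at [0.225, -0.61, 0.239] pointing down, gripper open.
Joint ranges: [-2.7, 2.7], [-0.37, 2.16], [-1.27, 1.26], [0.24, 2.4], [-1.31, 4.45], [0.19, 1.91], [-2.76, 2.76]. Speed limits (rad/s): [2.39, 2.39, 3.14, 3.14, 3.14, 3.14, 3.14].

## Interface

Orientations are given as a unit quaternion [w, x, y, z].
In Python, from station import bot gives the robot as it stands.
- The arm moves only by the shell command python3 -m creep 'ROWS'. ROWS is JSON, a list of rows, each a list of 3 entries, a list of its own where there are three numbers: the shift along the tool's x, y, z normalised to -1 to 1, where 1 is 0.25 m, then the turn, a rotation vector about the tool's x, y, z normalised to -1 to 1, where 1 is 2 pi rad, then the opening, from -1 (shut) to 1 (fully open), so that 0 is half open. In form: [[[x, y, z], [wx, wy, wz], grip], ...]. A call has exactly 8 rows; each row is the pose to reach, as a shift and turn from the pose commanded when the call began, along the tool's axes at that moment, turning the shorter way round; what a row does not reach only later rows make up. A row lasts 1/10 s, in which the tool goes at most 50 mm and 8.59 degrees, less where a joint would pass 70% of its speed; a pose out of reach is approached as far as the arm can. A call with a number of a shift or a turn outside -1 to 1 is refused whole. A call with a gripper value outside its range is refused whole. The fingers move at their own pace and stop on an object; the grip force is fixed at half the most. Time passes only in rows, so rows that repeat a pose let the fingers close, or fill a call up. It gives the time, the measured TCP pose, the force, the opening and the grip force at its end, in the units of the state.
- bot.state(): the state, without advancing time (a new reading comes with each control period).
- bot.camera(name): name is "scene" or "top" or "wrist"; returns a dict with "frame" (480x640x3 uint8, blue, green, red), "depth" (480x640 float32, m along the optical axis (not along the pixel's ray), 0 where there is no reading), "mtx" (3x3 intrinsics, pixels), "pose" (4x4, takes a point from camera to world coordinates). Camera axes: x right, y down, z forward; pixel columns grow to the right and rows downward; lengths in m; the calibration is good to about 2 mm. A picture is of the moment at which its call begins.
- bot.sign_off(): hands the job in; it is judged then, once.
Trained networks look in the newest picture that a camera, given by its name, has taken for a name from the list of things; names that differ only in an ending like _2 or _b are one class to them, and where a whole thing is asked for, a point or a joint stands for the part that bears it (a point fixed in the world has none). Each returns a list of dicts, best first, with "p" (0 to 1); they miss things now and then, are a little off and sometimes report something else, mostly with a low value. They report only what shows in the picture. A call takes as long as a camera call.
- bot.trace(camera, query): "pixels" (480x640 bool, what is visible of it) and "pixel" ([row, column] in pixels, amid what is visible of it).
The state is a dict: "time_s": time; "qpos": joint angles; "qd": joint speeds; "effort": joint torques, N m; "eef_pos": TCP position; "tool_rot": TCP orientation; "force": force on the tool from outside, world axes, zero at the start; "wrist_torque": the same for the moment, N m; "gripper_width": finger opening in m; "gripper_force": force on a finger pad.
Only numpy, scipy, OpenCV 4.12 (cv2) and the standard library are available. Lean on these libraries where they do the work, as an engineer would, in place of code of your own. Each camera call takes 0.05 s, during which the arm holds its last target. There are 200 camera calls.

## Working session

There is one attempt and no reset: what is moved stays moved. The work goes in short steps, Python scripts to look and compute and a shell command to move; the robot and the scene stay as the last step left them, time stands still between calls to the robot, and variables do not carry over. Pictures are saved under pics/ and viewed, at most 10 in all, crops included, and the job is handed in when it is done.

```bash
ls; mkdir -p pics; cat > h.py <<'E'
import numpy as np, cv2
from station import bot
from scipy.spatial.transform import Rotation as R
def cloud(c):
    d=c["depth"]; K=c["mtx"]; v,u=np.mgrid[0:480,0:640]
    P=np.stack([(u-K[0,2])/K[0,0]*d,(v-K[1,2])/K[1,1]*d,d],-1)
    W=P@c["pose"][:3,:3].T+c["pose"][:3,3]; W[d<=0]=np.nan
    return W
def rot(q): return R.from_quat([q[1],q[2],q[3],q[0]])
E
python3 - <<'E'
from h import *
s=bot.state(); print(s["eef_pos"],s["tool_rot"],s["gripper_width"],s["force"],bot.grasp_offset)
print(rot(s["tool_rot"]).as_matrix().round(3))
for cam in ["top","scene"]:
    c=bot.camera(cam); cv2.imwrite(f"pics/{cam}0.png",c["frame"]); W=cloud(c)
    np.savez(f"{cam}0.npz",W=W,f=c["frame"])
    for n in ["barrel","rest","bench","strap","jar","can","flask","cup","jarlid","tape"]:
        for r in bot.trace(cam,n)[:1]:
            m=r["pixels"]; p=W[m]; p=p[~np.isnan(p[:,0])]
            print(cam,n,round(r["p"],2),r["pixel"],m.sum(),np.nanmedian(p,0).round(3),p[:,2].max().round(3) if len(p) else 0)
E
```

```text
pics
[ 0.22437339 -0.60938777  0.2378454 ] [-8.49147533e-04  9.84476178e-01  1.75516077e-01 -2.03336126e-04] 0.08813773891816622 [ 0.82059133 -0.09480818 -0.13082025] 0.0187
[[ 0.938  0.346 -0.001]
 [ 0.346 -0.938  0.002]
 [-0.    -0.002 -1.   ]]
top barrel 0.7 [233.5, 400.0] 4212 [ 0.535 -0.218  0.016] 0.114
top rest 0.78 [271.0, 248.3] 571 [0.441 0.171 0.009] 0.067
top bench 0.87 [231.0, 397.4] 4186 [ 0.534 -0.218  0.016] 0.114
top strap 0.63 [229.7, 400.3] 4233 [ 0.534 -0.218  0.016] 0.114
top jar 0.85 [230.1, 136.6] 939 [0.547 0.439 0.091] 0.101
top can 0.63 [264.1, 495.6] 756 [ 0.441 -0.437  0.108] 0.118
top flask 0.82 [197.1, 508.8] 311 [ 0.596 -0.485  0.076] 0.128
top cup 0.71 [170.6, 150.4] 989 [0.702 0.424 0.049] 0.095
top tape 0.81 [216.9, 307.3] 294 [ 0.554 -0.003  0.02 ] 0.027
scene barrel 0.91 [236.6, 408.5] 976 [0.498 0.185 0.059] 0.07
scene rest 0.63 [251.2, 396.9] 689 [0.494 0.173 0.01 ] 0.042
scene bench 0.73 [295.5, 244.2] 3941 [ 0.63  -0.232  0.051] 0.11
scene strap 0.78 [290.7, 245.3] 3988 [ 0.63  -0.232  0.051] 0.11
scene jar 0.91 [233.3, 515.8] 1185 [0.567 0.437 0.066] 0.102
scene can 0.81 [271.3, 138.5] 1406 [ 0.465 -0.449  0.077] 0.115
scene flask 0.87 [322.3, 117.3] 730 [ 0.612 -0.491  0.061] 0.124
scene cup 0.67 [267.5, 533.6] 1524 [0.705 0.404 0.063] 0.094
scene jarlid 0.91 [250.4, 333.1] 469 [0.444 0.013 0.013] 0.019
scene tape 0.97 [286.1, 338.7] 584 [ 0.564 -0.005  0.018] 0.026
```

View pics/top0.png

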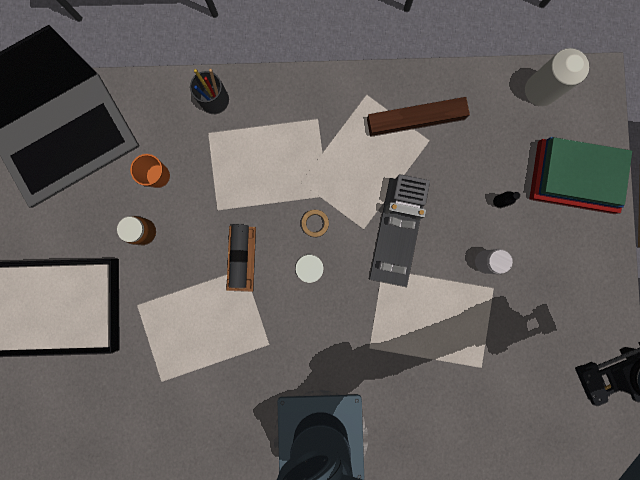

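```bash
python3 - <<'E'
import numpy as np,cv2
d=np.load("top0.npz"); W=d["W"]
def rect(m,n):
    p=W[m][:,:2].astype(np.float32); r=cv2.minAreaRect(p); print(n,len(p),[np.round(x,3) for x in r], np.median(W[m],0).round(3))
    lo=p.mean(0); _,_,V=np.linalg.svd(p-lo); print("  pca",lo.round(4),np.degrees(np.arctan2(V[0,1],V[0,0])).round(2))
x,y,z=W[...,0],W[...,1],W[...,2]
b=(abs(x-.45)<.15)&(abs(y-.18)<.13)&(z>.05)
rect(b,"barrel top?")
g=(x>.35)&(x<.75)&(y>-.38)&(y<-.06)
for lo,hi in [(.006,.02),(.006,.13),(.035,.065),(.08,.1),(.1,.12)]:
    m=g&(z>lo)&(z<hi)
    if m.sum()>20: rect(m,f"bench {lo}-{hi}")
E
```

```text
barrel top? 1008 [array([0.476, 0.193]), array([0.043, 0.159]), np.float64(86.576)] [0.475 0.192 0.061]
  pca [0.475  0.1923] 176.26
bench 0.006-0.02 2969 [array([ 0.55 , -0.221]), array([0.4  , 0.318]), np.float64(0.383)] [ 0.494 -0.207  0.012]
  pca [ 0.5054 -0.2101] -178.57
bench 0.006-0.13 4760 [array([ 0.55 , -0.221]), array([0.4  , 0.318]), np.float64(0.383)] [ 0.538 -0.218  0.014]
  pca [ 0.5343 -0.2182] 174.08
bench 0.035-0.065 374 [array([ 0.537, -0.222]), array([0.089, 0.232]), np.float64(76.229)] [ 0.54  -0.209  0.048]
  pca [ 0.5088 -0.212 ] 173.52
bench 0.08-0.1 383 [array([ 0.609, -0.242]), array([0.09 , 0.093]), np.float64(74.318)] [ 0.581 -0.232  0.095]
  pca [ 0.5849 -0.2314] 58.94
bench 0.1-0.12 869 [array([ 0.611, -0.241]), array([0.088, 0.091]), np.float64(75.317)] [ 0.621 -0.244  0.105]
  pca [ 0.6203 -0.2431] -105.35
```

The top view shows the barrel and its rest at about (row 256, col 240). The bench runs from (270, 392) to the lamp at (190, 410), with the strap at (210, 405). Next I'll take a closer look over the bench.

```bash
cat >> h.py <<'E'
def delta(pos=None,yaw=None,s=None):
    """row numbers to bring TCP to pos with tool straight down and tool x at yaw (deg)"""
    s=s or bot.state(); q=rot(s["tool_rot"]); p=np.array(s["eef_pos"])
    if yaw is not None:
        a=np.radians(yaw); T=R.from_matrix(np.array([[np.cos(a),np.sin(a),0],[np.sin(a),-np.cos(a),0],[0,0,-1]]))
        w=(q.inv()*T).as_rotvec()/(2*np.pi)
    else: w=np.zeros(3)
    d=q.inv().apply(np.array(pos)-p)/.25
    print("shift",d.round(3),"turn",w.round(4))
E
python3 -c "
from h import *
delta([.38,-.40,.30],2); delta([.50,-.21,.34],-15)"
```

```text
shift [ 0.873 -0.573 -0.245] turn [ 0.     -0.      0.0506]
shift [ 1.587 -1.121 -0.405] turn [-0.     -0.      0.0978]
```

```bash
python3 -m creep '[[[0.2,-0.12,-0.1],[0,0,0.01],1],[[0.4,-0.25,-0.2],[0,0,0.02],1],[[0.55,-0.38,-0.24],[0,0,0.03],1],[[0.7,-0.48,-0.25],[0,0,0.04],1],[[0.87,-0.57,-0.25],[0,0,0.05],1],[[0.87,-0.57,-0.25],[0,0,0.05],1],[[0.87,-0.57,-0.25],[0,0,0.05],1],[[0.87,-0.57,-0.25],[0,0,0.05],1]]'
python3 -c "
from h import *
delta([.49,-.21,.34],-15)"
```

```text
time_s: 1.9
eef_pos: [0.379, -0.4016, 0.3013]
tool_rot: [0.0, 1.0, 0.019, -0.0]
force: [-0.5, -0.7, 0.3]
gripper_width: 0.0883
gripper_force: 0.0
shift [ 0.473 -0.748 -0.155] turn [0.0001 0.     0.0479]
```

```bash
python3 -m creep '[[[0.1,-0.15,-0.05],[0,0,0.01],1],[[0.2,-0.3,-0.1],[0,0,0.02],1],[[0.3,-0.45,-0.15],[0,0,0.03],1],[[0.4,-0.6,-0.155],[0,0,0.04],1],[[0.47,-0.75,-0.155],[0,0,0.048],1],[[0.47,-0.75,-0.155],[0,0,0.048],1],[[0.47,-0.75,-0.155],[0,0,0.048],1],[[0.47,-0.75,-0.155],[0,0,0.048],1]]'
python3 - <<'E'
from h import *
c=bot.camera("wrist"); cv2.imwrite("pics/w1.png",c["frame"]); W=cloud(c); np.savez("w1.npz",W=W)
x,y,z=W[...,0],W[...,1],W[...,2]
g=(x>.35)&(x<.72)&(y>-.36)&(y<-.1)
print(np.nanmin(x),np.nanmax(x),np.nanmin(y),np.nanmax(y))
for lo,hi in [(.008,.016),(.04,.058),(.092,.098),(.099,.115)]:
    m=g&(z>lo)&(z<hi)
    if m.sum()>20:
        r=cv2.minAreaRect(W[m][:,:2].astype(np.float32)); print(lo,hi,m.sum(),[np.round(v,4) for v in r],np.median(W[m],0).round(4))
delta([.474,.192,.3],-3.7)
E
```

```text
time_s: 2.7
eef_pos: [0.4885, -0.2119, 0.3397]
tool_rot: [0.001, 0.991, -0.133, -0.0]
force: [-0.1, -0.6, -0.9]
gripper_width: 0.0883
gripper_force: 0.0
0.0732908760291574 0.7583854763116998 -0.5907905837546356 0.1796005289952932
0.008 0.016 11936 [array([ 0.5277, -0.2201]), array([0.1001, 0.2739]), np.float64(76.5029)] [ 0.4913 -0.2108  0.0122]
0.04 0.058 1664 [array([ 0.5106, -0.2163]), array([0.0871, 0.1751]), np.float64(76.6261)] [ 0.5381 -0.2119  0.0496]
0.092 0.098 2215 [array([ 0.5817, -0.233 ]), array([0.0901, 0.029 ]), np.float64(76.9165)] [ 0.5778 -0.232   0.0963]
0.099 0.115 7804 [array([ 0.612, -0.24 ]), array([0.08  , 0.0834]), np.float64(75.992)] [ 0.6226 -0.2427  0.1046]
shift [-0.482 -1.543  0.158] turn [ 0.0001  0.0001 -0.0322]
```

View pics/w1.png

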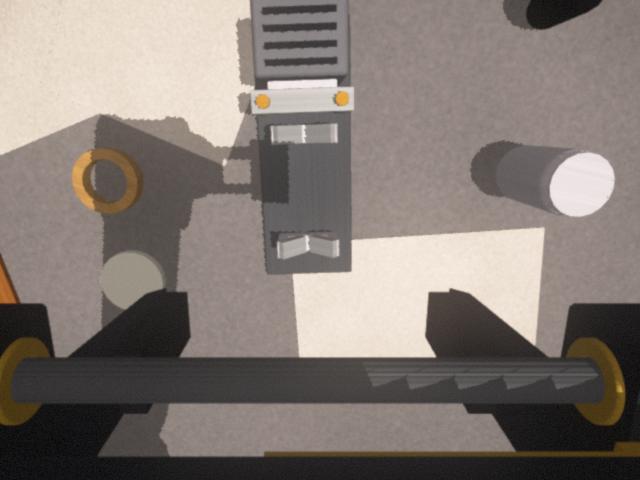

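The wrist picture shows the bench clearly: saddles at (133, 305) and (245, 308), strap at (100, 302). The base measures 100 × 274 mm, as it should. That puts the bench origin at (0.491, -0.211) with a yaw of -13.5°. On to the barrel.

```bash
python3 -m creep '[[[-0.05,-0.15,0],[0,0,-0.005],1],[[-0.1,-0.32,0],[0,0,-0.01],1],[[-0.16,-0.5,0.05],[0,0,-0.015],1],[[-0.2,-0.65,0.1],[0,0,-0.02],1],[[-0.26,-0.82,0.1],[0,0,-0.027],1],[[-0.31,-1,0.1],[0,0,-0.027],1],[[-0.31,-1,0.1],[0,0,-0.027],1],[[-0.31,-1,0.1],[0,0,-0.027],1]]'
python3 - <<'E'
from h import *
delta([.474,.192,.30],-3.7)
c=bot.camera("wrist"); W=cloud(c)
for r in bot.trace("wrist","barrel")[:2]:
    p=W[r["pixels"]]; print(r["p"],len(p),np.nanmedian(p,0))
x,y,z=W[...,0],W[...,1],W[...,2]
m=(abs(x-.475)<.12)&(abs(y-.19)<.07)&(z>.055); p=W[m]
r=cv2.minAreaRect(p[:,:2].astype(np.float32)); print([np.round(v,4) for v in r],np.percentile(p[:,2],98))
m=(abs(x-.475)<.12)&(abs(y-.19)<.07)&(z>.005)&(z<.012)
print([np.round(v,4) for v in cv2.minAreaRect(W[m][:,:2].astype(np.float32))])
E
```

```text
time_s: 3.55
eef_pos: [0.4799, 0.0515, 0.3149]
tool_rot: [0.0, 0.999, -0.047, -0.0]
force: [-0.2, -0.3, -0.3]
gripper_width: 0.0881
gripper_force: 0.0
shift [-0.076 -0.558  0.059] turn [ 0.0001 -0.     -0.0046]
0.68 7478 [0.48546899 0.18781396 0.06086283]
[array([0.4792, 0.1941]), array([0.0381, 0.1562]), np.float64(86.1542)] 0.06522305181203983
[array([0.4696, 0.1715]), array([0.023 , 0.1696]), np.float64(86.1699)]
```

```bash
python3 -m creep '[[[0,-0.18,0.05],[0,0,-0.004],1],[[-0.02,-0.36,0.1],[0,0,-0.004],1],[[-0.05,-0.56,0.2],[0,0,-0.004],1],[[-0.055,-0.56,0.4],[0,0,-0.004],1],[[-0.055,-0.56,0.6],[0,0,-0.004],1],[[-0.055,-0.56,0.7],[0,0,-0.004],1],[[-0.055,-0.56,0.7],[0,0,-0.004],1],[[-0.055,-0.56,0.7],[0,0,-0.004],1]]'
python3 - <<'E'
from h import *
delta([.477,.193,.0235],-3.8)
c=bot.camera("wrist"); cv2.imwrite("pics/w2.png",c["frame"]); W=cloud(c)
x,y,z=W[...,0],W[...,1],W[...,2]
m=(abs(x-.475)<.12)&(abs(y-.19)<.05)&(z>.052)&(z<.07); p=W[m]
print([np.round(v,4) for v in cv2.minAreaRect(p[:,:2].astype(np.float32))],p.max(0))
E
```

```text
time_s: 4.45
eef_pos: [0.48, 0.1917, 0.1405]
tool_rot: [0.0, 0.999, -0.035, 0.0]
force: [0.4, 0.5, 0.1]
gripper_width: 0.0881
gripper_force: 0.0
shift [-0.013 -0.004  0.468] turn [ 0.0001 -0.     -0.0007]
[array([0.4847, 0.1944]), array([0.0407, 0.1444]), np.float64(86.1328)] [0.55741509 0.21904578 0.06669245]
```

View pics/w2.png

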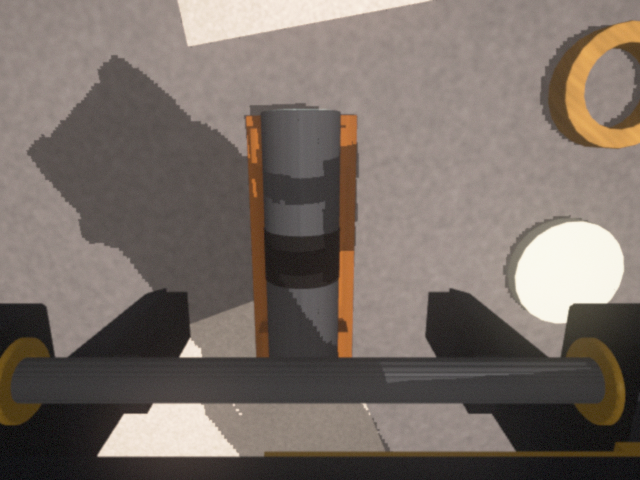

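The barrel runs straight up the picture, centred between the fingers at column 302, with its rubber band at row 260 and its front end at row 110. Descend and grip.

```bash
python3 -m creep '[[[-0.013,-0.004,0.1],[0,0,0],1],[[-0.013,-0.004,0.2],[0,0,0],1],[[-0.013,-0.004,0.3],[0,0,0],1],[[-0.013,-0.004,0.4],[0,0,0],1],[[-0.013,-0.004,0.466],[0,0,0],1],[[-0.013,-0.004,0.466],[0,0,0],1],[[-0.013,-0.004,0.466],[0,0,0],-1],[[-0.013,-0.004,0.466],[0,0,0],-1]]' && python3 -m creep '[[[0,0,0],[0,0,0],-1],[[0,0,0],[0,0,0],-1],[[0,0,-0.1],[0,0,0],-1],[[0,0,-0.2],[0,0,0],-1],[[0,0,-0.35],[0,0,0],-1],[[0,0,-0.5],[0,0,0],-1],[[0,0,-0.6],[0,0,0],-1],[[0,0,-0.6],[0,0,0],-1]]'
python3 - <<'E'
from h import *
a=np.radians(-13.5); o=np.array([.4912,-.2113])
t=o-.02*np.array([np.cos(a),np.sin(a)])
print(t); delta([t[0],t[1],.20],-13.5)
E
```

```text
time_s: 5.3
eef_pos: [0.4775, 0.1947, 0.0253]
tool_rot: [-0.001, 0.999, -0.034, 0.002]
force: [-0.5, -0.4, 0.8]
gripper_width: 0.0742
gripper_force: 0.0
time_s: 6.1
eef_pos: [0.4781, 0.1953, 0.1772]
tool_rot: [-0.001, 0.999, -0.034, 0.003]
force: [0.3, -0.3, -0.4]
gripper_width: 0.0103
gripper_force: 0.0
[ 0.4717526  -0.20663109]
shift [ 0.085  1.605 -0.095] turn [-0.0006 -0.001   0.0266]
```

The fingers close at only about 0.1 m/s, so I lifted before they had gripped. Reopen, then check the barrel.

```bash
python3 -m creep '[[[0,0,0],[0,0,0],1],[[0,0,0],[0,0,0],1],[[0,0,0],[0,0,0],1],[[0,0,0],[0,0,0],1],[[0,0,0],[0,0,0],1],[[0,0,0],[0,0,0],1],[[0,0,0],[0,0,0],1],[[0,0,0],[0,0,0],1]]'
python3 - <<'E'
from h import *
c=bot.camera("wrist"); cv2.imwrite("pics/w3.png",c["frame"]); W=cloud(c)
x,y,z=W[...,0],W[...,1],W[...,2]
m=(abs(x-.475)<.12)&(abs(y-.19)<.05)&(z>.052)&(z<.08); p=W[m]
print([np.round(v,4) for v in cv2.minAreaRect(p[:,:2].astype(np.float32))],p.max(0))
delta([.477,.193,.0235],-3.8)
E
```

```text
time_s: 6.9
eef_pos: [0.476, 0.1943, 0.1735]
tool_rot: [-0.0, 0.999, -0.034, 0.0]
force: [0.5, 0.4, -0.8]
gripper_width: 0.0719
gripper_force: 0.0
[array([0.4765, 0.1951]), array([0.0406, 0.1607]), np.float64(86.3312)] [0.5575553  0.21960342 0.06646894]
shift [0.005 0.005 0.6  ] turn [ 0.      0.     -0.0003]
```

View pics/w3.png

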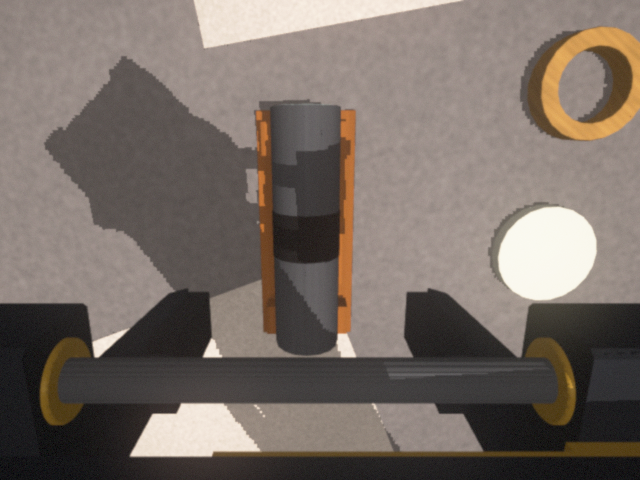

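The barrel still lies in its rest, with the band at row 238 and both ends visible at rows 103 and 350. Its centre measures (0.4765, 0.195). Descend again, and this time wait for the grip.

```bash
python3 -m creep '[[[0.005,0,0],[0,0,0],1],[[0.005,0,0.1],[0,0,0],1],[[0.005,0,0.2],[0,0,0],1],[[0.005,0,0.35],[0,0,0],1],[[0.005,0,0.5],[0,0,0],1],[[0.005,0,0.6],[0,0,0],1],[[0.005,0,0.6],[0,0,0],-1],[[0.005,0,0.6],[0,0,0],-1]]' && python3 -m creep '[[[0,0,0],[0,0,0],-1],[[0,0,0],[0,0,0],-1],[[0,0,0],[0,0,0],-1],[[0,0,0],[0,0,0],-1],[[0,0,0],[0,0,0],-1],[[0,0,0],[0,0,0],-1],[[0,0,0],[0,0,0],-1],[[0,0,0],[0,0,0],-1]]'
```

```text
time_s: 7.75
eef_pos: [0.4773, 0.1944, 0.0238]
tool_rot: [0.0, 0.999, -0.034, -0.0]
force: [0.7, -0.6, 0.6]
gripper_width: 0.0743
gripper_force: 0.0
time_s: 8.55
eef_pos: [0.4777, 0.1944, 0.0241]
tool_rot: [-0.0, 0.999, -0.034, 0.001]
force: [-0.2, 0.5, 5.9]
gripper_width: 0.0431
gripper_force: 29.9
```

```bash
python3 -m creep '[[[0,0,-0.05],[0,0,0],-1],[[0,0,-0.15],[0,0,0],-1],[[0,0,-0.3],[0,0,0],-1],[[0,0,-0.45],[0,0,0],-1],[[0,0,-0.6],[0,0,0],-1],[[0,0,-0.7],[0,0,0],-1],[[0,0.1,-0.7],[0,0,0],-1],[[0,0.2,-0.7],[0,0,0],-1]]'
python3 - <<'E'
from h import *
a=np.radians(-13.5); o=np.array([.4912,-.2113])
t=o-.02*np.array([np.cos(a),np.sin(a)])
print(t); delta([t[0],t[1],.20],-13.5); delta([.476,-.05,.2],-9)
E
```

```text
time_s: 9.35
eef_pos: [0.4736, 0.1442, 0.1998]
tool_rot: [-0.0, 0.999, -0.033, 0.001]
force: [-0.1, -0.3, -2.6]
gripper_width: 0.0427
gripper_force: 30.0
[ 0.4717526  -0.20663109]
shift [ 0.086  1.401 -0.002] turn [-0.0001 -0.0002  0.0269]
shift [ 0.061  0.775 -0.001] turn [-0.0001 -0.0002  0.0144]
```

```bash
python3 -m creep '[[[0,0.15,0],[0,0,0.003],-1],[[0.02,0.3,0],[0,0,0.006],-1],[[0.03,0.45,0],[0,0,0.009],-1],[[0.04,0.6,0],[0,0,0.012],-1],[[0.06,0.75,0],[0,0,0.015],-1],[[0.06,0.85,0],[0,0,0.02],-1],[[0.08,0.95,0],[0,0,0.027],-1],[[0.08,1,0],[0,0,0.027],-1]]'
python3 - <<'E'
from h import *
a=np.radians(-13.5); o=np.array([.4912,-.2113])
t=o-.02*np.array([np.cos(a),np.sin(a)])
delta([t[0],t[1],.18],-13.5)
E
```

```text
time_s: 10.15
eef_pos: [0.4762, -0.1088, 0.1987]
tool_rot: [0.0, 0.993, -0.12, -0.0]
force: [0.2, 0.4, -2.3]
gripper_width: 0.0429
gripper_force: 30.0
shift [0.076 0.384 0.075] turn [ 0.0001  0.     -0.0008]
```

```bash
python3 -m creep '[[[0.03,0.12,0],[0,0,0],-1],[[0.05,0.25,0],[0,0,0],-1],[[0.075,0.385,0.02],[0,0,-0.001],-1],[[0.075,0.385,0.07],[0,0,-0.001],-1],[[0.075,0.385,0.14],[0,0,-0.001],-1],[[0.075,0.385,0.2],[0,0,-0.001],-1],[[0.075,0.385,0.2],[0,0,-0.001],-1],[[0.075,0.385,0.2],[0,0,-0.001],-1]]'
python3 - <<'E'
from h import *
a=np.radians(-13.5); o=np.array([.4912,-.2113]); t=o-.02*np.array([np.cos(a),np.sin(a)])
delta([t[0],t[1],.0413],-13.5)
c=bot.camera("wrist"); cv2.imwrite("pics/w4.png",c["frame"]); W=cloud(c)
B=np.array([[np.cos(a),np.sin(a)],[-np.sin(a),np.cos(a)]])
b=(W[...,:2]-o)@B.T; z=W[...,2]
def st(m,n):
    print(n,m.sum(),[np.round(v,4) for v in cv2.minAreaRect(b[m].astype(np.float32))],z[m].mean().round(4))
fov=(abs(b[...,1])<.06)
st(fov&(b[...,0]>.04)&(b[...,0]<.2)&(z>.1)&(z<.12),"lamp")
st(fov&(b[...,0]>.0)&(b[...,0]<.2)&(z>.008)&(z<.016),"base")
st(fov&(abs(b[...,1])<.035)&(b[...,0]>0)&(b[...,0]<.073)&(z>.1),"barrel")
E
```

```text
time_s: 10.95
eef_pos: [0.4722, -0.2034, 0.1486]
tool_rot: [-0.0, 0.993, -0.115, -0.0]
force: [0.9, -0.2, -1.7]
gripper_width: 0.0429
gripper_force: 30.0
shift [0.001 0.013 0.429] turn [-0.0001  0.0001  0.0009]
lamp 1450 [array([ 0.0882, -0.0002]), array([0.0117, 0.0794]), np.float64(0.0118)] 0.1023
base 4118 [array([ 0.0602, -0.0001]), array([0.1209, 0.0999]), np.float64(0.3278)] 0.0124
barrel 74946 [array([ 0.0295, -0.    ]), array([0.07 , 0.059]), np.float64(89.9985)] 0.2137
```

View pics/w4.png

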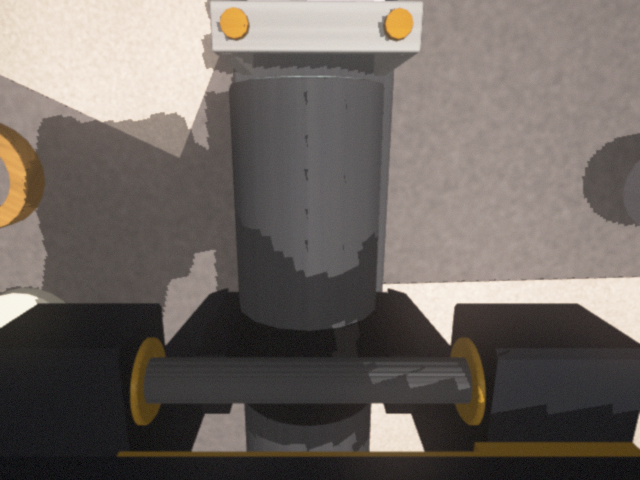

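Barrel is aligned with the bench: front end at row 75, just behind the strap (row 25), with the screws at columns 233 and 399. Descend to just above the seat.

```bash
python3 -m creep '[[[0,0.013,0.05],[0,0,0.0005],-1],[[0,0.013,0.12],[0,0,0.0005],-1],[[0,0.013,0.2],[0,0,0.0005],-1],[[0,0.013,0.27],[0,0,0.0005],-1],[[0,0.013,0.33],[0,0,0.0005],-1],[[0,0.013,0.37],[0,0,0.0005],-1],[[0,0.013,0.4],[0,0,0.0005],-1],[[0,0.013,0.4],[0,0,0.0005],-1]]'
python3 - <<'E'
from h import *
a=np.radians(-13.4); o=np.array([.4912,-.2113]); t=o-.02*np.array([np.cos(a),np.sin(a)])
delta([t[0],t[1],.0418],-13.4)
E
```

```text
time_s: 11.8
eef_pos: [0.4711, -0.2075, 0.0478]
tool_rot: [-0.0, 0.993, -0.117, -0.001]
force: [0.3, -0.8, -1.9]
gripper_width: 0.0429
gripper_force: 30.0
shift [ 0.002 -0.004  0.024] turn [-0.      0.0002 -0.0001]
```

```bash
python3 -m creep '[[[0,-0.003,0.005],[0,0,0],-1],[[0,-0.003,0.01],[0,0,0],-1],[[0,-0.003,0.015],[0,0,0],-1],[[0,-0.003,0.02],[0,0,0],-1],[[0,-0.003,0.024],[0,0,0],-1],[[0,-0.003,0.024],[0,0,0],-1],[[0,-0.003,0.024],[0,0,0],-1],[[0,-0.003,0.024],[0,0,0],-1]]'
```

```text
time_s: 12.6
eef_pos: [0.4717, -0.2069, 0.0425]
tool_rot: [-0.0, 0.993, -0.117, -0.0]
force: [0.3, 0.2, -2.2]
gripper_width: 0.0426
gripper_force: 30.0
```

```bash
python3 -m creep '[[[0,0,0.002],[0,0,0],-1],[[0,0,0.004],[0,0,0],-1],[[0,0,0.006],[0,0,0],-1],[[0,0,0.008],[0,0,0],-1],[[0,0,0.008],[0,0,0],-1],[[0,0,0.008],[0,0,0],-1],[[0,0,0.008],[0,0,0],-1],[[0,0,0.008],[0,0,0],-1]]'
```

```text
time_s: 13.4
eef_pos: [0.4721, -0.2067, 0.0419]
tool_rot: [0.0, 0.993, -0.117, 0.0]
force: [-4.5, 3.0, 17.0]
gripper_width: 0.0427
gripper_force: 29.6
```

Seated: contact shows at +17 N. Ease off and slide along the V.

```bash
python3 -m creep '[[[0,0,-0.004],[0,0,0],-1],[[0,0,-0.005],[0,0,0],-1],[[0.02,0,-0.005],[0,0,0],-1],[[0.04,0,-0.005],[0,0,0],-1],[[0.06,0,-0.005],[0,0,0],-1],[[0.08,0,-0.005],[0,0,0],-1],[[0.08,0,-0.005],[0,0,0],-1],[[0.08,0,-0.005],[0,0,0],-1]]'
python3 - <<'E'
from h import *
a=np.radians(-13.4); o=np.array([.4912,-.2113]); h=o+.018*np.array([np.cos(a),np.sin(a)])
delta([h[0],h[1],.0418],-13.4)
E
```

```text
time_s: 14.2
eef_pos: [0.4922, -0.2115, 0.0421]
tool_rot: [-0.0, 0.993, -0.117, 0.001]
force: [1.5, 1.6, 3.8]
gripper_width: 0.0427
gripper_force: 29.9
shift [0.068 0.    0.001] turn [-0.     -0.0003 -0.0001]
```

```bash
python3 -m creep '[[[0.012,0,0],[0,0,0],-1],[[0.024,0,0],[0,0,0],-1],[[0.036,0,0],[0,0,0],-1],[[0.048,0,0],[0,0,0],-1],[[0.054,0,0],[0,0,0],-1],[[0.054,0,0],[0,0,0],-1],[[0.054,0,0],[0,0,0],-1],[[0.054,0,0],[0,0,0],-1]]'
```

```text
time_s: 15.0
eef_pos: [0.5043, -0.2143, 0.042]
tool_rot: [-0.0, 0.993, -0.117, -0.0]
force: [-1.4, 3.2, 8.1]
gripper_width: 0.0427
gripper_force: 29.8
```

```bash
python3 -m creep '[[[0.004,0,0],[0,0,0],-1],[[0.007,0,0],[0,0,0],-1],[[0.01,0,0],[0,0,0],-1],[[0.013,0,0],[0,0,0],-1],[[0.013,0,0],[0,0,0],-1],[[0.013,0,0],[0,0,0],-1],[[0.013,0,0],[0,0,0],-1],[[0.013,0,0],[0,0,0],-1]]'; python3 - <<'E'
from h import *
a=np.radians(-13.4); o=np.array([.4912,-.2113]); h=o+.018*np.array([np.cos(a),np.sin(a)])
delta([h[0],h[1],.0418],-13.4)
s=bot.state(); f=np.array(s["force"]); print(f, f[0]*np.cos(a)+f[1]*np.sin(a))
E
```

```text
time_s: 15.8
eef_pos: [0.5072, -0.215, 0.042]
tool_rot: [-0.0, 0.993, -0.117, -0.0]
force: [-2.7, 2.0, 8.2]
gripper_width: 0.0427
gripper_force: 29.8
shift [0.006 0.    0.001] turn [-0.      0.0002 -0.0001]
[-2.69930093  2.04292745  8.23116323] -3.0992589842325726
```

Friction alone accounts for about 3 N so far. Creep on until the stop shows in the force.

```bash
python3 -m creep '[[[0.002,0,0],[0,0,0],-1],[[0.004,0,0],[0,0,0],-1],[[0.006,0,0],[0,0,0],-1],[[0.008,0,0],[0,0,0],-1],[[0.008,0,0],[0,0,0],-1],[[0.008,0,0],[0,0,0],-1],[[0.008,0,0],[0,0,0],-1],[[0.008,0,0],[0,0,0],-1]]'
```

```text
time_s: 16.6
eef_pos: [0.5091, -0.2155, 0.042]
tool_rot: [-0.0, 0.993, -0.117, -0.001]
force: [-3.7, 2.6, 9.1]
gripper_width: 0.0425
gripper_force: 29.8
```

```bash
python3 -m creep '[[[0.002,0,0],[0,0,0],-1],[[0.004,0,0],[0,0,0],-1],[[0.006,0,0],[0,0,0],-1],[[0.006,0,0],[0,0,0],-1],[[0.006,0,0],[0,0,0],-1],[[0.006,0,0],[0,0,0],-1],[[0.006,0,0],[0,0,0],-1],[[0.006,0,0],[0,0,0],-1]]'
```

```text
time_s: 17.4
eef_pos: [0.5105, -0.2158, 0.042]
tool_rot: [-0.0, 0.993, -0.117, -0.001]
force: [-2.7, 2.8, 9.0]
gripper_width: 0.0426
gripper_force: 29.8
```

```bash
python3 -m creep '[[[0.002,0,0],[0,0,0],-1],[[0.004,0,0],[0,0,0],-1],[[0.006,0,0],[0,0,0],-1],[[0.006,0,0],[0,0,0],-1],[[0.006,0,0],[0,0,0],-1],[[0.006,0,0],[0,0,0],-1],[[0.006,0,0],[0,0,0],-1],[[0.006,0,0],[0,0,0],-1]]'
```

```text
time_s: 18.2
eef_pos: [0.5106, -0.2159, 0.042]
tool_rot: [-0.0, 0.993, -0.117, -0.002]
force: [-5.5, 4.3, 13.7]
gripper_width: 0.0428
gripper_force: 29.7
```

```bash
python3 -m creep '[[[0.002,0,0],[0,0,0],-1],[[0.004,0,0],[0,0,0],-1],[[0.006,0,0],[0,0,0],-1],[[0.006,0,0],[0,0,0],-1],[[0.006,0,0],[0,0,0],-1],[[0.006,0,0],[0,0,0],-1],[[0.006,0,0],[0,0,0],-1],[[0.006,0,0],[0,0,0],-1]]'
```

```text
time_s: 19.0
eef_pos: [0.5106, -0.2159, 0.0419]
tool_rot: [-0.0, 0.993, -0.117, -0.003]
force: [-10.5, 5.1, 17.3]
gripper_width: 0.0422
gripper_force: 29.6
```

The barrel has met the stop: the tool no longer advances and the axial force is up to 11 N. Ease the push a little and verify.

```bash
python3 -m creep '[[[-0.003,0,0],[0,0,0],-1],[[-0.006,0,0],[0,0,0],-1],[[-0.006,0,0],[0,0,0],-1],[[-0.006,0,0],[0,0,0],-1],[[-0.006,0,0],[0,0,0],-1],[[-0.006,0,0],[0,0,0],-1],[[-0.006,0,0],[0,0,0],-1],[[-0.006,0,0],[0,0,0],-1]]'
python3 - <<'E'
from h import *
c=bot.camera("wrist"); cv2.imwrite("pics/w5.png",c["frame"])
a=np.radians(-13.4); s=bot.state(); f=np.array(s["force"]); print(f, f[0]*np.cos(a)+f[1]*np.sin(a),-f[0]*np.sin(a)+f[1]*np.cos(a))
E
```

```text
time_s: 19.8
eef_pos: [0.5107, -0.2159, 0.0419]
tool_rot: [-0.0, 0.993, -0.117, -0.002]
force: [-5.6, 3.7, 12.7]
gripper_width: 0.0426
gripper_force: 29.7
[-6.55813626  3.69045544 12.22562892] -7.234852070210675 2.070151705916272
```

View pics/w5.png

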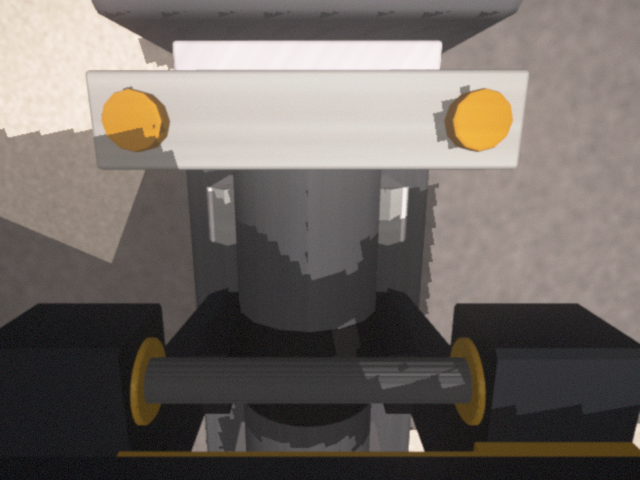

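The barrel passes under the strap (rows 70–168) and sits centred between the saddle flanks at columns 208 and 408. Its front end is on the stop, and it is pressed down with about 12–13 N. Handing in.

```bash
python3 -c "
from station import bot
print(bot.sign_off()); s=bot.state(); print(s['force'],s['time_s'])"
```

```text
the job is handed in; nothing more can be done
None
the job is handed in; nothing more can be done
```

The barrel lies in the V under the strap with its front end on the stop. It was still gripped and pressed down with about 12 N when I handed the job in at about 20 s; no verdict came back.

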